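# Lock the dies of the tall texture stamps in the pin press

### The job

Lock the plaster die of every tall wooden stamp standing on the table. First turn the dial of the pin press until its white pointer stands at the long mark; then, one stamp after another, stand it in the socket of the press with its two brass pins facing the two handles, squeeze the handles together until the resistance gives and the pins snap home, and let the handles spring open. Stand each locked stamp upright, fully down, in a slot of its own in the wooden rack, leave the dial at the long mark and do not disturb the other things on the table.

Things in the scene. Friction and masses are not known exactly. Their poses are not given: they have to be found in the camera images.
- press: Pin press: low steel tool fixed on the table, base plate 290 x 90 x 8 mm; origin on the table under its socket. x runs along it from the handles to the dial, y across, z up; press_socket, press_grip and dial_grip have the same axes. Two steel handles, 41 to 59 mm above the table, pass left and right of the socket (y > 0, y < 0), hinged on upright pins at x = 70, y = +-23 mm.
- press_socket (a point): Centre of the floor of the press's rectangular socket, 14 mm above the table. It takes a tall stamp's foot with 2 mm play each side, 28 mm of the stamp along x, 30 mm (its pin axis) along y; bevelled rim 16 mm above the floor. The pins are then level with the brass noses of the handles, which, when open, clear the stamp by about 3 mm each side.
- press_grip (a point): Midway between the wooden grips of the two handles, at x = -80 mm of the press, 62 mm above the table. Each grip is an upright slab 46 mm long (x), 9 mm thick, from 38 to 84 mm above the table. They close along y, together: 66 mm over the outer faces here when open, 34 mm closed. A spring opens them (1.5 to 3 N on each grip); the pins add up to 8 N, then give.
- dial_grip (a point): On the upright axis of the dial, at x = +140 mm of the press, at gripping height, 54 mm above the table. The dial has a black bar grip 44 x 12 mm, from 40 to 64 mm above the table, a white line at its pointer end; it stands on a grey housing, top 30 mm, with twelve short marks and one long one, which points along +x of the press, away from the handles.
- slot_1 (a point): First slot of the rack, a loose wooden block, 0.9 kg, 62 x 180 x 44 mm, with three slots in a row along its y, 55 mm apart. The point is the centre of the slot's floor, 8 mm above the table; the slot is 36 mm deep, mouth bevelled, and takes a tall stamp with 1.7 mm play each side, 28 mm of the stamp along x, 30 mm along y. Axes: x across the rack, z up.
- stamp1_mid (a point): Tall stamp: upright wooden stock 28 x 30 x 100 mm (x, y, z) on a plaster foot, 0.17 to 0.28 kg; the point is its centre, 50 mm up. Its top 30 mm is a solid block to grasp. Below, each y face has an upright groove 12 mm wide, 5 mm deep, in which a brass pin, 36 mm above the underside, stands out to just below the face. Two or three of the stamps are there.
- handle_l (a joint): Closing angle of the left handle (the right one moves the same): 0 fully open, 0.107 rad fully closed. Springs back to 0 when let go.
- dial (a joint): Angle of the dial's pointer, rad, counter-clockwise seen from above: 0 = pointer at the long mark (bar along the press's x); turns endlessly, stays where it is left (light friction).
- slot_2 (a point): Middle slot of the rack, as slot_1.
- slot_3 (a point): Third slot of the rack, as slot_1.
- stamp2_mid (a point): Second tall stamp, the same.
- stamp3_mid (a point): Third tall stamp, the same.
- pins_1 (a joint): How far the two linked pins of tall stamp 1 are pushed in, m: 0 out, 0.0045 home. They resist up to half-way (about 14 N on each pin at most), then give suddenly, snap home and stay; let go sooner, they spring back.
- pins_2 (a joint): The same for tall stamp 2.
- pins_3 (a joint): The same for tall stamp 3.
- tape_roll: Bystander: roll of masking tape, 100 mm across, 25 mm high, lying flat.
- pot_of_slip: Bystander: small blue-grey pot, 68 mm across, 69 mm high.
- wooden_rib: Bystander: flat wooden rib, 50 x 104 x 10 mm.
- jar: Bystander: jar with a red lid, 62 mm across, 86 mm high.
- cutter: Bystander: scalloped metal cutter with a wooden bar, 129 mm across, 65 mm high.
- modelling_stick: Bystander: wooden modelling tool, 16 x 182 x 9 mm, lying flat.
There are look-alikes about, which are no part of the job. Leave any blue look-alike of the part that bears stamp2_mid alone.

How it is judged:
On the way, in this order (a step that is already met when the one before it is completed fails the run):
1. the dial stands at the long mark (within 0.1 rad) while no stamp's pins have been pushed in yet ((value of joint dial between -0.1 and 0.1 rad or value of joint dial between 6.1832 and 6.3832 rad or value of joint dial between -6.3832 and -6.1832 rad) and value of joint each of pins_1, pins_2, pins_3 below 0.0015 m), for 0.2 s.
2. the pins of every stamp are home (pushed in over 3.5 mm), the dial still at the long mark (value of joint each of pins_1, pins_2, pins_3 above 0.0035 m and (value of joint dial between -0.12 and 0.12 rad or value of joint dial between 6.1632 and 6.4032 rad or value of joint dial between -6.4032 and -6.1632 rad)), for 0.2 s.
At the end, for the whole second after the job is handed in: Every stamp present stands upright (within 8 degrees) on the floor of a rack slot (centre within 8 mm of the slot's, height within 5 mm), with its pins home (over 3.5 mm); the dial is at the long mark within 0.12 rad; the press's handles are open (under 0.02 rad) (all of step 2 and value of joint handle_l below 0.02 rad and angle between each of stamp1_mid, stamp2_mid, stamp3_mid's own z axis and vertical below 0.14 rad and ((horizontal distance between stamp1_mid and slot_1 below 0.008 m and z of stamp1_mid in the frame of slot_1 between 0.044 and 0.055 m) or (horizontal distance between stamp1_mid and slot_2 below 0.008 m and z of stamp1_mid in the frame of slot_2 between 0.044 and 0.055 m) or (horizontal distance between stamp1_mid and slot_3 below 0.008 m and z of stamp1_mid in the frame of slot_3 between 0.044 and 0.055 m)) and ((horizontal distance between stamp2_mid and slot_1 below 0.008 m and z of stamp2_mid in the frame of slot_1 between 0.044 and 0.055 m) or (horizontal distance between stamp2_mid and slot_2 below 0.008 m and z of stamp2_mid in the frame of slot_2 between 0.044 and 0.055 m) or (horizontal distance between stamp2_mid and slot_3 below 0.008 m and z of stamp2_mid in the frame of slot_3 between 0.044 and 0.055 m)) and ((horizontal distance between stamp3_mid and slot_1 below 0.008 m and z of stamp3_mid in the frame of slot_1 between 0.044 and 0.055 m) or (horizontal distance between stamp3_mid and slot_2 below 0.008 m and z of stamp3_mid in the frame of slot_2 between 0.044 and 0.055 m) or (horizontal distance between stamp3_mid and slot_3 below 0.008 m and z of stamp3_mid in the frame of slot_3 between 0.044 and 0.055 m))); the robot touches nothing.
It fails at once if a bystander (tape roll, pot, rib, jar, cutter, modelling tool) is moved by more than 3 cm (distance of any of tape_roll, pot_of_slip, wooden_rib, jar, cutter, modelling_stick from where it was at the start of the episode above 0.03 m).
Of tall_stamp_1, tall_stamp_2, tall_stamp_3 only 2 to 3 are there at a start; the rules pass over those that are not, and their reading is None.
At some moment in a run one of rack may be knocked a few centimetres aside while the robot is not near it.
It also fails if it takes over 210 s, if anything falls off the work surface, if the arm or the gripper's body presses on something with over 40 N, if the wrist force passes 120 N, or if a joint passes its speed limit or range.

### The arm

A 6-joint arm with a two-finger parallel gripper is mounted at the origin on the work surface; the furniture and walls round the work are solid. World frame = base frame: x ahead of the robot, y to its left, z up, the work surface at z = 0. Lengths are in m, angles in rad, forces in N, time in s.
With the tool pointing down it reaches from about 0.275 to 0.75 m from the base axis. Payload 10.2 kg.
Tool frame: the origin (TCP) lies at the very end of the fingers, on their centre line; the grasp point (between the pads) lies robot.grip_depth behind it (robot.grip_depth is the distance from the TCP to the grasp point, in m); z points along the fingers, x is the direction in which the jaws open and shut, and the axes are right-handed (so a half turn about z gives the same grasp; the last joint's range is limited). The gripper opens to 88 mm and grips with 3 to 60 N. Pads are 18 mm wide; open, the fingers measure 123 mm over their backs; the gripper's body (75 mm by 187 mm) begins 45 mm behind the grasp point.
Start: joints at [1.037, 0.313, 1.498, -0, 1.331, -0.223], TCP at [0.161, 0.5, 0.239] pointing down, gripper open.
Joint ranges: [-2.94, 2.94], [-0.97, 2.17], [0.19, 2.56], [-1.23, 4.37], [0.02, 3.11], [-2.88, 2.88]. Speed limits (rad/s): [2.39, 2.39, 3.01, 3.14, 3.14, 3.14].

### API

Orientations are given as a 3x3 rotation matrix whose columns are the frame's x, y, z axes.
In Python, from rig import robot, vision gives the robot as it stands. Calls block until the motion is done:
- robot.reach(position, orientation): joint-space move of the TCP to a pose.
- robot.move_linear(position, vel=0.15, ori=None): straight line of the TCP; ori=None keeps the orientation; vel is the mean speed in m/s.
- robot.set_joints(angles): joint-space move.
- robot.release() and robot.grasp(grasp_force=None): open the fingers fully, or close them until they stop; grasp_force is the grip in N (None keeps the last).
- robot.wait(seconds).
- robot.ik(position, orientation): joint angles nearest the present ones, or None.
- robot.sense(): the state.
- vision.grab_frame(name): name is "side" or "top" or "wrist"; returns (picture, depth): 480x640x3 uint8, red, green, blue; 480x640 float32, m along the optical axis (not along the pixel's ray), 0 where there is no reading.
- vision.camera_params(name): a dict with "camera_matrix" (3x3 intrinsics, pixels), "T" (4x4, takes a point from camera to world coordinates); the wrist camera has in their place "hand_eye" (4x4, takes a point from camera to tool coordinates, whose origin is the TCP and whose axes are the tool frame's). Camera axes: x right, y down, z forward; pixel columns grow to the right and rows downward; lengths in m; the calibration is good to about 2 mm. A picture is of the moment at which its call begins: read the wrist's pose just before it. camera_params takes no time and is no camera call.
A pose or a line that the arm cannot do raises robot.PlanningError and nothing moves.
- robot.close_job(): hands the job in, once; it reports no verdict.
The state is a dict: "time": time; "qpos": joint angles; "joint_vel": joint speeds; "joint_efforts": joint torques, N m; "tcp_pos": TCP position; "ee_rot": TCP orientation; "wrist_force": force on the tool from outside, world axes, zero at the start; "wrist_torque": the same for the moment, N m; "finger_gap": opening from 0.0 (shut) to 1.0 (fully open).
Only numpy, scipy, OpenCV 4.12 (cv2) and the standard library are available. Lean on these libraries where they do the work, as an engineer would, in place of code of your own. Each camera call takes 0.05 s, during which the arm holds its last target.

## Working session

There is one attempt and no reset: what is moved stays moved. The work goes in short steps, each a Python script; the robot and the scene stay as the last script left them, time stands still between calls to the robot, and variables do not carry over. Pictures are saved under pics/ and viewed, and the job is handed in when it is done.

```bash
mkdir -p pics; ls; python3 - <<'E'
from rig import robot, vision
import cv2, numpy as np
s=robot.sense(); print(s, robot.grip_depth)
for n in ("side","top","wrist"):
    im,d=vision.grab_frame(n); cv2.imwrite(f"pics/{n}0.png",im[:,:,::-1]); np.save(f"pics/{n}0.npy",d)
    print(n,vision.camera_params(n), (d>0).mean())
E
```

```text
pics
{'time': 0.0, 'qpos': array([ 1.03657204e+00,  3.13442257e-01,  1.49841488e+00,  1.49946289e-05,
        1.33100654e+00, -2.23434266e-01]), 'joint_vel': array([-0.00055214,  0.00020809,  0.00031521, -0.00043333,  0.00041386,
       -0.00036025]), 'joint_efforts': array([-6.66582255e-04, -4.02213049e+01, -2.52271253e+01,  6.94061606e-02,
        3.52595199e-02, -1.55101225e-04]), 'tcp_pos': array([0.16045038, 0.49962816, 0.23817339]), 'ee_rot': array([[ 3.05813898e-01,  9.52091080e-01, -6.59706348e-04],
       [ 9.52090506e-01, -3.05814467e-01, -1.08650536e-03],
       [-1.23619981e-03, -2.95831710e-04, -9.99999192e-01]]), 'wrist_force': array([0.45771012, 0.54611725, 0.32424501]), 'wrist_torque': array([-0.05296559, -0.02031467,  0.01498444]), 'finger_gap': 0.9974283546523195} 0.0187
side {'camera_matrix': array([[552.29385606,   0.        , 314.86438519],
       [  0.        , 552.29385606, 242.17370786],
       [  0.        ,   0.        ,   1.        ]]), 'T': array([[ 0.99890317, -0.00545276, -0.04650511,  0.62497862],
       [ 0.03876711, -0.46069365,  0.88671217, -1.195468
[... 537 characters left out ...]
-9.86214140e-01,
         1.43894779e+00],
       [ 0.00000000e+00,  0.00000000e+00,  0.00000000e+00,
         1.00000000e+00]])} 0.9959635416666667
wrist {'camera_matrix': array([[394.22337626,   0.        , 319.70280488],
       [  0.        , 394.22337626, 241.40584792],
       [  0.        ,   0.        ,   1.        ]]), 'hand_eye': array([[ 9.99999800e-01, -6.25571664e-04, -8.91310553e-05,
        -4.25792392e-04],
       [ 6.27267825e-04,  9.65732001e-01,  2.59540574e-01,
        -6.55419105e-02],
       [-7.62845163e-05, -2.59540578e-01,  9.65732200e-01,
        -1.45404971e-01],
       [ 0.00000000e+00,  0.00000000e+00,  0.00000000e+00,
         1.00000000e+00]])} 0.9958235677083334
```

View pics/side0.png

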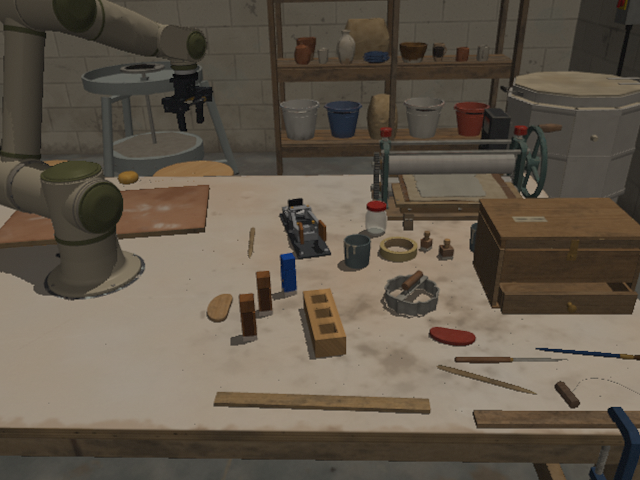

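View pics/top0.png

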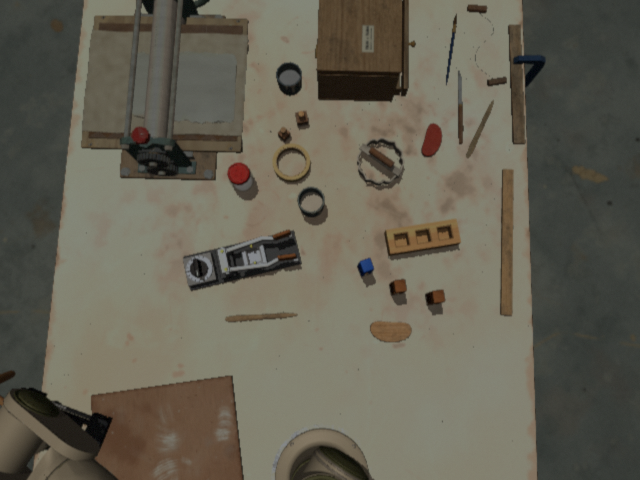

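View pics/wrist0.png

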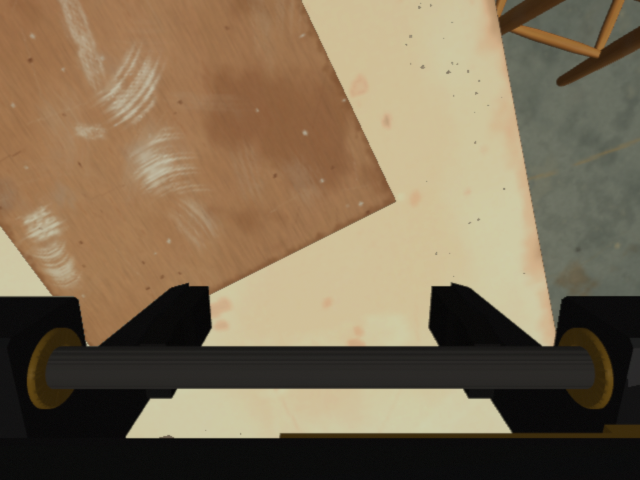

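```bash
cat > h.py <<'E'
from rig import robot, vision
import cv2, numpy as np
def cam(n, s=None):
    p=vision.camera_params(n); K=p["camera_matrix"]
    if n=="wrist":
        if s is None: s=robot.sense()
        T=np.eye(4); T[:3,:3]=s["ee_rot"]; T[:3,3]=s["tcp_pos"]; T=T@p["hand_eye"]
    else: T=p["T"]
    return K,T
def px2w(K,T,u,v,d):
    c=np.array([(u-K[0,2])/K[0,0],(v-K[1,2])/K[1,1],np.ones_like(np.asarray(u,float))])*d
    return (T[:3,:3]@c.reshape(3,-1)).T+T[:3,3]
def ray(K,T,u,v,z):
    c=np.array([(u-K[0,2])/K[0,0],(v-K[1,2])/K[1,1],1.]); r=T[:3,:3]@c
    return T[:3,3]+r*(z-T[2,3])/r[2]
def proj(K,T,P):
    c=(np.asarray(P)-T[:3,3])@T[:3,:3]; return c[...,:2]/c[...,2:]*K[0,0]+K[:2,2]
def cloud(n,s,d):
    K,T=cam(n,s); v,u=np.mgrid[0:480,0:640]
    P=px2w(K,T,u.ravel().astype(float),v.ravel().astype(float),d.ravel()).reshape(480,640,3)
    P[d==0]=np.nan
    return P
def shot(n,name):
    s=robot.sense(); im,d=vision.grab_frame(n); cv2.imwrite(f"pics/{name}.png",im[:,:,::-1]); np.save(f"pics/{name}.npy",d)
    np.save(f"pics/{name}_pose.npy",np.r_[s["tcp_pos"],s["ee_rot"].ravel()])
    return s,im,d
def down(a):  # tool x (jaw) direction at world angle a, pointing down
    c,sn=np.cos(a),np.sin(a); return np.array([[c,sn,0],[sn,-c,0],[0,0,-1.]])
E
python3 - <<'E'
from h import *
d=np.load("pics/top0.npy"); P=cloud("top",None,d)
for n,(u,v) in dict(st1=(399,287),st2=(436,297),blue=(366,267),dial=(199,268),rack=(410,250),g1=(282,236),g2=(288,257),sock=(245,258),slot=(422,237),slot1=(402,239),slot3=(444,233),table=(330,300),pot=(312,200),mini1=(284,133),mini2=(302,118)).items(): print(n,P[v,u].round(4))
im=cv2.imread("pics/top0.png"); cv2.imwrite("pics/topz.png",cv2.resize(im[180:350,170:480],None,fx=2.5,fy=2.5,interpolation=cv2.INTER_CUBIC))
E
```

```text
st1 [ 0.4524 -0.1693  0.0992]
st2 [ 0.4312 -0.2561  0.1024]
blue [ 0.4979 -0.0906  0.0975]
dial [0.4872 0.3144 0.0649]
rack [ 0.5512 -0.2038  0.0389]
g1 [0.5728 0.1154 0.0633]
g2 [0.5183 0.0972 0.0832]
sock [0.5202 0.2091 0.0264]
slot [ 0.591  -0.2394  0.0057]
slot1 [ 0.5836 -0.1876  0.0095]
slot3 [ 0.6027 -0.2953  0.0083]
table [ 0.4232 -0.0079 -0.0011]
pot [0.6727 0.0454 0.0358]
mini1 [0.8498 0.1242 0.0332]
mini2 [0.895  0.0793 0.0263]
```

View pics/topz.png

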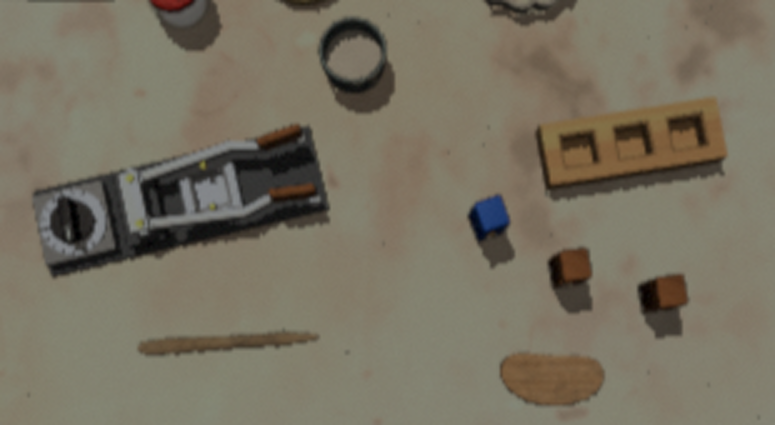

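```bash
python3 - <<'E'
from h import *
im=cv2.imread("pics/side0.png"); cv2.imwrite("pics/sidez.png",cv2.resize(im[180:360,200:360],None,fx=3.3,fy=3.3,interpolation=cv2.INTER_CUBIC))
for a in (105,-75):
    q=robot.ik([0.50,0.22,0.30],down(np.deg2rad(a))); print(a,q)
robot.reach([0.50,0.22,0.28],down(np.deg2rad(105)))
shot("wrist","w1")
robot.reach([0.42,-0.2,0.25],down(np.deg2rad(90)))
shot("wrist","w2"); print(robot.sense()["time"])
E
```

```text
105 [ 1.99962494e-01  3.25566651e-01  1.32174337e+00 -4.44089210e-16
  1.49428263e+00 -1.63263322e+00]
-75 [ 1.99962494e-01  3.25566651e-01  1.32174337e+00 -4.44089210e-16
  1.49428263e+00  1.50895943e+00]
3.45
```

View pics/sidez.png

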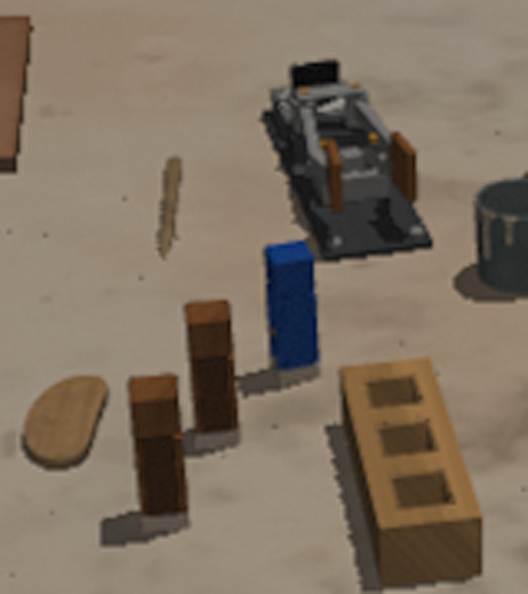

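View pics/w1.png

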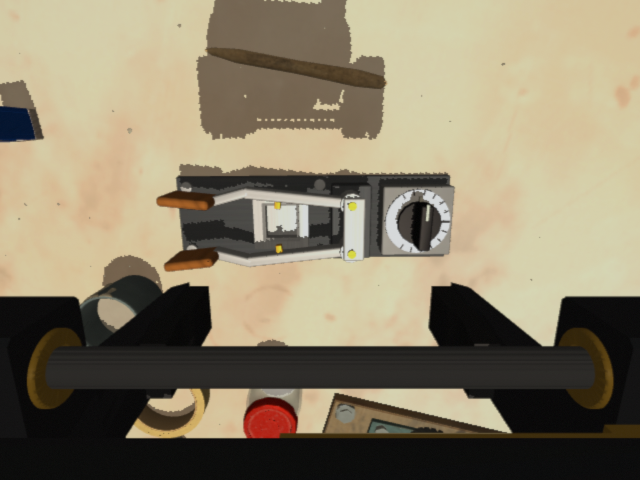

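View pics/w2.png

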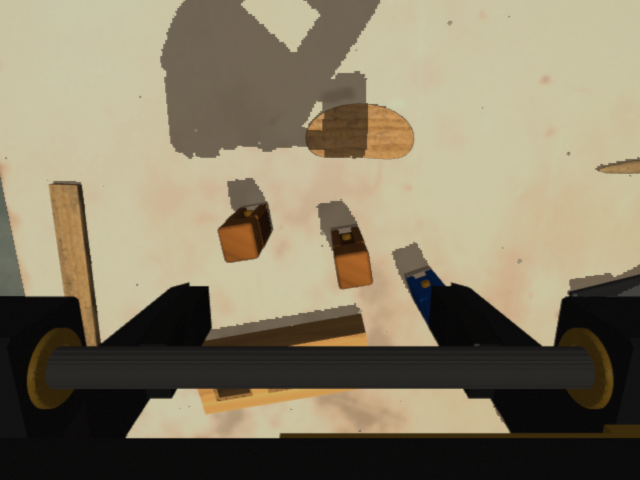

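```bash
python3 - <<'E'
from h import *
im=cv2.imread("pics/w2.png"); a=cv2.resize(im[170:310,200:400],None,fx=4,fy=4,interpolation=cv2.INTER_CUBIC); cv2.imwrite("pics/w2z.png",np.clip(a*1.5,0,255).astype(np.uint8))
im=cv2.imread("pics/w1.png"); cv2.imwrite("pics/w1z.png",cv2.resize(im[170:275,360:470],None,fx=5,fy=5,interpolation=cv2.INTER_CUBIC))
E
```

```text
(no output)
```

View pics/w2z.png

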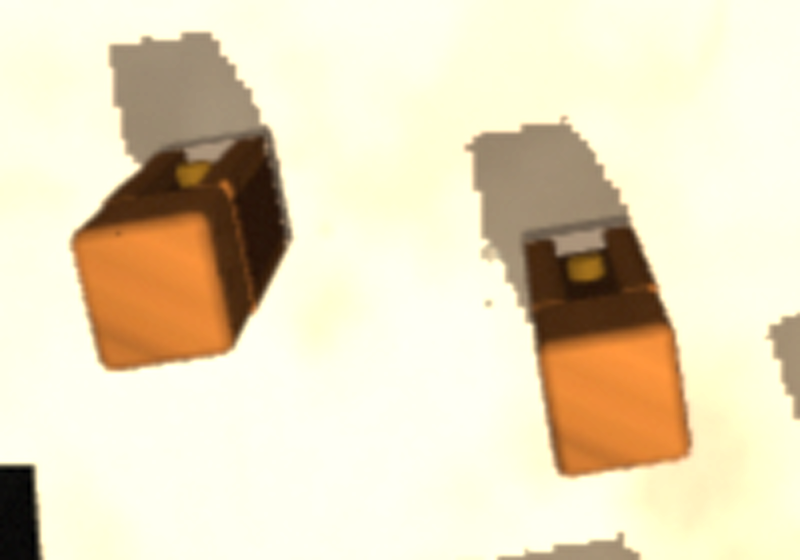

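View pics/w1z.png

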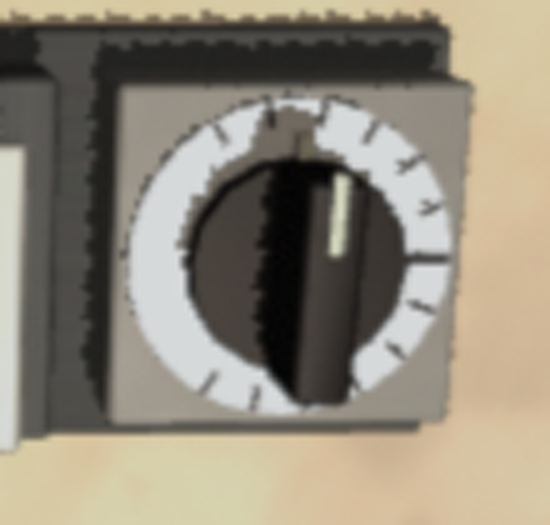

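```bash
cat >> h.py <<'E'
def load(name,n="wrist"):
    im=cv2.imread(f"pics/{name}.png")[:,:,::-1]; d=np.load(f"pics/{name}.npy"); q=np.load(f"pics/{name}_pose.npy")
    s=dict(tcp_pos=q[:3],ee_rot=q[3:].reshape(3,3)); return im,d,s,cloud(n,s,d)
def rect(xy):
    (c,(w,h),a)=cv2.minAreaRect((xy*1000).astype(np.float32)); b=cv2.boxPoints((c,(w,h),a))
    e=[b[1]-b[0],b[2]-b[1]]; e=sorted(e,key=np.linalg.norm)
    return np.array(c)/1000, np.linalg.norm(e[1]),np.linalg.norm(e[0]), np.rad2deg(np.arctan2(e[1][1],e[1][0]))%180
E
python3 - <<'E'
from h import *
im,d,s,P=load("w1")
x,y,z=P[...,0],P[...,1],P[...,2]
near=(abs(x-.52)<.13)&(abs(y-.22)<.2)&(z>-.02)&(z<.2)
for lo,hi in ((.005,.1),(.005,.012),(.026,.034),(.036,.045),(.06,.07),(.08,.09)):
    m=(near&(z>lo)&(z<hi)).astype(np.uint8); m[280:]=0; m[:150]=0; m=cv2.morphologyEx(m,cv2.MORPH_OPEN,np.ones((3,3)))
    n,l,st,c=cv2.connectedComponentsWithStats(m)
    for i in range(1,n):
        if st[i,4]>40: print(lo,hi,st[i],rect(P[l==i][:,:2]),np.median(P[l==i][:,2]).round(4))
print("table z", np.nanmedian(z[100:130,450:600]), P[:,:,2][200:260,350:360].max())
hsv=cv2.cvtColor(im,cv2.COLOR_RGB2HSV)
m=cv2.inRange(hsv,(22,150,120),(35,255,255)); n,l,st,c=cv2.connectedComponentsWithStats(m)
for i in range(1,n):
    if st[i,4]>8 and 170<c[i,1]<280: print("yellow",c[i],np.median(P[l==i],axis=0).round(4))
im,d,s,P=load("w2"); z=P[...,2]
m=((z>.09)&(z<.12)).astype(np.uint8); m[290:]=0;n,l,st,c=cv2.connectedComponentsWithStats(m)
for i in range(1,n):
    if st[i,4]>40: print("stamp",c[i],rect(P[l==i][:,:2]),np.median(P[l==i],axis=0).round(4))
E
```

```text
0.005 0.1 [  156   175   298    97 23630] (array([0.52027209, 0.21735446]), np.float32(289.2076), np.float32(89.70471), np.float32(104.969)) 0.0298
0.005 0.1 [124 276  18   4  66] (array([0.63826587, 0.03988032]), np.float32(21.175512), np.float32(3.112123), np.float32(102.27149)) 0.0119
0.005 0.012 [ 176  175  274   82 3762] (array([0.52051147, 0.21774654]), np.float32(288.93094), np.float32(89.43918), np.float32(105.334785)) 0.0074
0.005 0.012 [ 179  199   86   54 3190] (array([0.55617145, 0.12419414]), np.float32(90.61213), np.float32(59.26017), np.float32(105.99036)) 0.0075
0.005 0.012 [308 206  23  40 863] (array([0.52788776, 0.22690344]), np.float32(43.998028), np.float32(23.600546), np.float32(15.449409)) 0.0075
0.026 0.034 [332 185  13   9  50] (array([0.48107553, 0.23345665]), np.float32(12.804554), np.float32(6.5055823), np.float32(80.02735)) 0.033
0.026 0.034 [363 184   9   7  41] (array([0.47219925, 0.26136868]), np.float32(8.333153), np.float32(5.282013), np.float32(103.033745)) 0.0328
0.026 0.034 [ 381  186   73   69 3194] (array([0.49249054, 0.32111243]), np.float32(72
[... 1096 characters left out ...]
ay([0.57829108, 0.11597066]), np.float32(44.880608), np.float32(8.9485855), np.float32(111.55118)) 0.0829
table z -0.0006006256767785434 nan
yellow [277.09090909 204.72727273] [0.5084 0.1803 0.0532]
yellow [352.         205.75609756] [0.4885 0.2475 0.0694]
yellow [278.83333333 248.61111111] [0.5502 0.192  0.0535]
yellow [351.41666667 254.        ] [0.5327 0.2597 0.0696]
stamp [238.49394155 241.3870278 ] (array([ 0.43572696, -0.26425131]), np.float32(30.046488), np.float32(28.395424), np.float32(10.062666)) [ 0.4344 -0.2633  0.0992]
stamp [352.77547893 268.148659  ] (array([ 0.45847977, -0.1734449 ]), np.float32(31.02176), np.float32(27.986065), np.float32(9.612751)) [ 0.4562 -0.1738  0.0992]
```

```bash
cat >> h.py <<'E'
TH=np.deg2rad(105.0); UX=np.array([np.cos(TH),np.sin(TH)]); UY=np.array([-np.sin(TH),np.cos(TH)])
def st(tag=""):
    s=robot.sense(); print(tag,"t",round(s["time"],2),"tcp",s["tcp_pos"].round(4),"gap",round(s["finger_gap"]*88,1),"F",s["wrist_force"].round(1)); return s
E
python3 - <<'E'
from h import *
D=np.array([0.4921,0.3209]); a=np.deg2rad(64)
robot.reach([*D,0.15],down(a)); st()
robot.move_linear([*D,0.044],vel=0.12); st("down")
robot.grasp(grasp_force=8); st("grasp")
for b in (50,35,22,15):
    robot.move_linear([*D,0.044],ori=down(np.deg2rad(b))); 
st("rot")
robot.release(); st("rel")
robot.move_linear([*D,0.15],vel=0.2)
robot.reach([0.47,0.22,0.26],down(np.deg2rad(105)))
shot("wrist","w3"); st()
E
```

```text
t 5.38 tcp [0.4925 0.3203 0.1502] gap 88.0 F [0.2 0.1 1. ]
down t 6.42 tcp [0.4925 0.3211 0.0448] gap 88.1 F [-0.4  0.2  0.1]
grasp t 7.58 tcp [0.4928 0.3211 0.0443] gap 12.0 F [4.9 2.1 0.3]
rot t 9.03 tcp [0.4918 0.3204 0.0443] gap 11.5 F [-0.6 -4.5  8.6]
rel t 10.22 tcp [0.4921 0.3209 0.044 ] gap 88.3 F [-0.1 -0.1  0.4]
 t 12.48 tcp [0.4699 0.2201 0.2595] gap 87.9 F [-1.3  0.3  0.2]
```

```bash
cat > press.py <<'E'
from h import *
def press(name):
    im,d,s,P=load(name); z=P[...,2]
    R=(P[...,:2]-np.array([.5292,.1857])); X=R@UX; Y=R@UY
    for nm,reg in dict(dial=(abs(X-.14)<.035)&(abs(Y)<.035)&(z>.06)&(z<.068),gl=(abs(X+.08)<.04)&(abs(Y)<.05)&(Y>0)&(z>.078)&(z<.09),gr=(abs(X+.08)<.04)&(abs(Y)<.05)&(Y<0)&(z>.078)&(z<.09),brk=(abs(X-.07)<.03)&(abs(Y)<.045)&(z>.06)&(z<.08),rim=(abs(X)<.04)&(abs(Y)<.022)&(z>.025)&(z<.034),floor=(abs(X)<.03)&(abs(Y)<.02)&(z>.011)&(z<.017),plate=(abs(X-.03)<.17)&(abs(Y)<.06)&(z>.005)).items():
        if reg.sum()<5: print(nm,"none"); continue
        c,w,h,a=rect(P[reg][:,:2]); print(nm,"xy",c.round(4),"press",((c-[.5292,.1857])@np.c_[UX,UY]*1000).round(1),w.round(1),h.round(1),"ang",(a-105).round(1),np.nanmedian(z[reg]).round(4),reg.sum())
E
python3 - <<'E'
from press import *
press("w1"); print(); press("w3")
E
```

```text
dial xy [0.4916 0.3205] press [140.    1.5] 44.1 12.2 ang -91.2 0.0637 594
gl xy [0.5233 0.1004] press [-80.9  27.8] 46.0 9.5 ang -6.9 0.0827 534
gr xy [0.5781 0.1158] press [-80.2 -29.1] 45.0 9.9 ang 5.8 0.0827 480
brk xy [0.5127 0.2456] press [62.1  0.4] 67.3 40.1 ang -90.6 0.0673 1478
rim xy [0.5293 0.186 ] press [ 0.2 -0.1] 56.2 43.6 ang -0.2 0.0292 1194
floor xy [0.5295 0.192 ] press [ 6.  -1.9] 44.2 31.5 ang 0.1 0.0136 881
plate xy [0.5156 0.216 ] press [32.8  5.3] 289.5 97.9 ang -0.4 0.3598 110225

dial xy [0.4917 0.3213] press [140.7   1.1] 45.7 11.9 ang 0.3 0.0638 629
gl xy [0.5232 0.1005] press [-80.7  27.9] 45.7 9.4 ang -6.0 0.0829 563
gr none
brk xy [0.5125 0.2466] press [63.1  0.4] 66.6 37.9 ang -90.1 0.0673 1539
rim xy [0.53   0.1859] press [ 0.  -0.8] 56.1 42.4 ang 0.0 0.0292 1146
floor xy [0.5296 0.192 ] press [ 6. -2.] 44.4 31.3 ang 0.5 0.0136 873
plate xy [0.513  0.2152] press [32.7  8. ] 289.5 104.0 ang -0.0 0.0585 40856
```

View pics/w3.png

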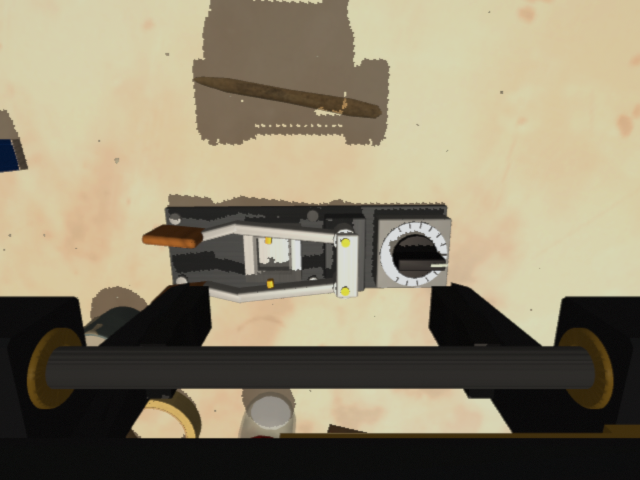

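```bash
cat > stamps.py <<'E'
from h import *
def stamps(name,zl=.094,zh=.106,rowmax=300):
    im,d,s,P=load(name); z=P[...,2]
    hsv=cv2.cvtColor(im,cv2.COLOR_RGB2HSV)
    m=((z>zl)&(z<zh)&(hsv[...,0]<25)&(hsv[...,1]>90)).astype(np.uint8); m[rowmax:]=0;m=cv2.morphologyEx(m,cv2.MORPH_OPEN,np.ones((3,3)))
    n,l,stt,c=cv2.connectedComponentsWithStats(m); out=[]
    for i in range(1,n):
        if stt[i,4]>150:
            r=rect(P[l==i][:,:2]); zt=np.median(P[l==i][:,2]); print("stamp px",c[i].round(0),r[0].round(4),r[1].round(1),r[2].round(1),"ang",r[3].round(1),"ztop",zt.round(4)); out.append((*r,zt))
    return out
E
python3 - <<'E'
from stamps import *
stamps("w2")
p=np.array([.457,-.1738]); a=np.deg2rad(100); ty=np.array([np.sin(a),-np.cos(a)])
robot.reach([*(p-0.06*ty),0.22],down(a))
shot("wrist","w4"); st(); stamps("w4")
E
```

```text
stamp px [238. 242.] [ 0.4355 -0.2643] 29.9 27.7 ang 9.8 ztop 0.0993
stamp px [353. 269.] [ 0.4583 -0.1734] 31.0 27.6 ang 8.9 ztop 0.0993
 t 14.06 tcp [ 0.3983 -0.1836  0.2201] gap 88.1 F [-0.8  0.5  0.8]
stamp px [201. 263.] [ 0.4353 -0.2639] 29.8 27.6 ang 9.7 ztop 0.0992
stamp px [321. 296.] [ 0.4453 -0.1756] 27.2 4.3 ang 100.0 ztop 0.0983
```

View pics/w4.png

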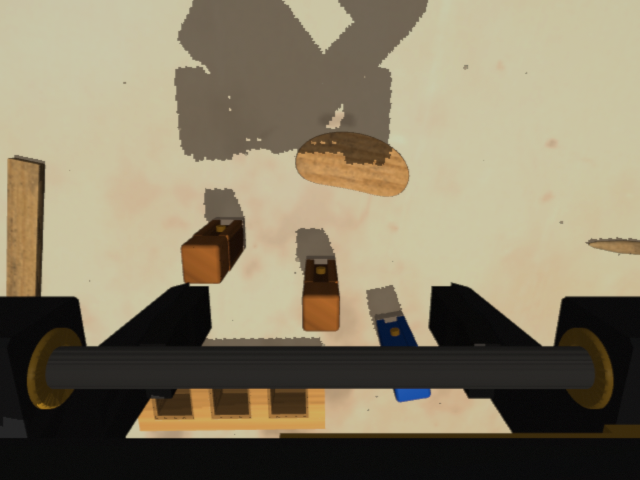

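```bash
python3 - <<'E'
from stamps import *
stamps("w4",rowmax=335)
im,d,s,P=load("w4"); z=P[...,2]; m=(z>.035)&(z<.05)&(P[...,0]>.5); m[:395]=0; r=rect(P[m][:,:2]); print("rack",r,np.median(z[m]))
E
```

```text
stamp px [201. 263.] [ 0.4353 -0.2639] 29.8 27.6 ang 9.7 ztop 0.0992
stamp px [321. 311.] [ 0.4577 -0.1734] 29.4 27.6 ang 10.4 ztop 0.0993
rack (array([ 0.60091644, -0.23590668]), np.float32(180.34135), np.float32(41.208393), np.float32(100.89715)) 0.04333051431619023
```

```bash
python3 - <<'E'
from stamps import *
p=np.array([.4578,-.1734]); a=np.deg2rad(99.8)
robot.reach([*p,0.18],down(a)); robot.move_linear([*p,0.068],vel=0.12); st("down")
robot.grasp(grasp_force=30); s=st("grasp"); 
robot.move_linear([*p,0.22],vel=0.15); st("lift")
shot("wrist","w5")
O=np.array([.5292,.1857])
robot.reach([*O,0.22],down(TH)); robot.move_linear([*O,0.15],vel=0.15); st("hover")
shot("wrist","w6"); shot("side","s6")
im=cv2.imread("pics/s6.png"); cv2.imwrite("pics/s6z.png",cv2.resize(im[160:280,240:360],None,fx=5,fy=5,interpolation=cv2.INTER_CUBIC))
E
```

```text
down t 15.53 tcp [ 0.4581 -0.1737  0.0687] gap 87.9 F [-0.  -0.4 -0. ]
grasp t 16.47 tcp [ 0.4578 -0.1734  0.068 ] gap 27.8 F [ 0.6 -0.3 -0.3]
lift t 17.63 tcp [ 0.4575 -0.1732  0.2192] gap 28.0 F [ 0.1 -0.2 -2.2]
hover t 19.67 tcp [0.5298 0.1853 0.1509] gap 27.7 F [-0.3  0.8 -1.3]
```

View pics/w6.png

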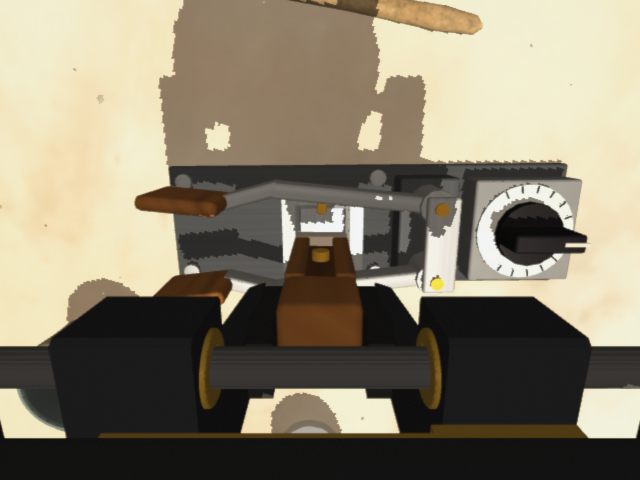

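View pics/s6z.png

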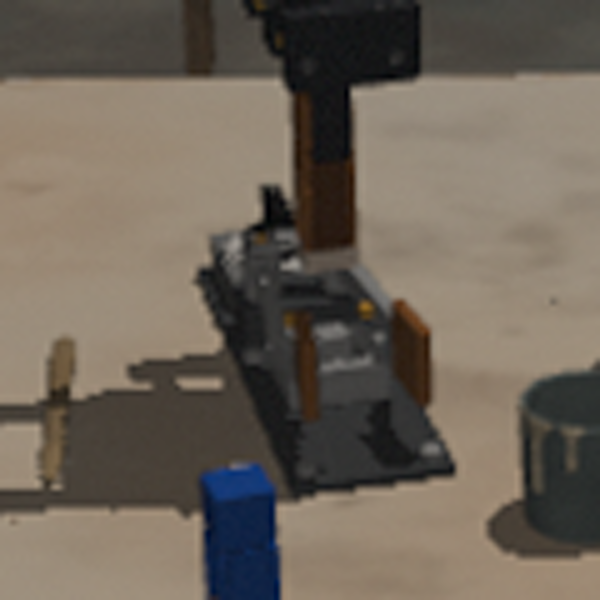

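```bash
python3 - <<'E'
from press import *
press("w6")
im,d,s,P=load("w6"); z=P[...,2]; R=(P[...,:2]-np.array([.5292,.1857])); X=R@UX; Y=R@UY
for zl,zh in ((.085,.1),(.1,.13),(.155,.175),(.176,.188)):
    m=(z>zl)&(z<zh)&(abs(X)<.03)&(abs(Y)<.03); m[348:]=0
    if m.sum(): print(zl,m.sum(),"Y",np.percentile(Y[m],[2,50,98]).round(4),"X",np.percentile(X[m],[1,50,99]).round(4))
E
```

```text
dial xy [0.492  0.3212] press [140.5   0.9] 46.3 12.5 ang -0.2 0.0638 1450
gl xy [0.5233 0.1003] press [-81.   27.8] 45.7 9.4 ang -5.9 0.0828 1352
gr xy [0.5726 0.1184] press [-76.3 -24.5] 37.4 7.0 ang -5.6 0.0806 257
brk xy [0.512  0.2467] press [63.4  0.8] 66.9 41.1 ang -94.0 0.0673 3581
rim xy [0.5291 0.1859] press [0.2 0.1] 56.2 43.9 ang 0.1 0.0293 1845
floor xy [0.5236 0.1844] press [0.2 5.7] 32.1 17.6 ang 0.7 0.0135 993
plate xy [0.5207 0.2177] press [33.2 -0. ] 290.0 90.2 ang 0.3 0.2301 148723
0.085 574 Y [0.0088 0.0136 0.0142] X [-0.0142 -0.0007  0.0124]
0.1 1070 Y [0.0087 0.0136 0.0143] X [-0.0146 -0.0012  0.0123]
0.155 3384 Y [0.0045 0.0098 0.0144] X [-0.0289 -0.0009  0.0262]
0.176 5771 Y [0.0004 0.0085 0.0143] X [-0.0289 -0.0012  0.0271]
```

```bash
python3 - <<'E'
from press import *
O=np.array([.5292,.1857])+.0008*UX+.0006*UY
for zz,v in ((.150,.05),(.104,.08),(.094,.03),(.087,.03),(.083,.02)):
    robot.move_linear([*O,zz],vel=v); s=st(zz)
    if abs(s["wrist_force"]).max()>12: break
E
```

```text
0.15 t 20.02 tcp [0.5285 0.1864 0.1505] gap 27.9 F [-0.6  0.2 -1.4]
0.104 t 20.74 tcp [0.5287 0.1864 0.1043] gap 28.1 F [-0.5  0.4 -2.4]
0.094 t 21.23 tcp [0.5284 0.1863 0.0939] gap 27.5 F [-0.8  0.1 -1.3]
0.087 t 21.61 tcp [0.5283 0.1863 0.0868] gap 27.7 F [ 0.6  0.7 -2.5]
0.083 t 21.96 tcp [0.5284 0.1863 0.0829] gap 27.9 F [-1.  -1.  -1.9]
```

```bash
python3 - <<'E'
from press import *
robot.release(); st("rel")
s=robot.sense(); p=s["tcp_pos"]
robot.move_linear([p[0],p[1],.22],vel=0.15); st("up")
O=np.array([.5292,.1857]); G=O-.086*UX
robot.reach([*(O-.03*UX),.24],down(np.deg2rad(105))); 
q=O-.06*UX; 
shot("wrist","w7"); press("w7")
import stamps; 
im,d,s,P=load("w7"); z=P[...,2]; R=(P[...,:2]-O); X=R@UX; Y=R@UY
m=(z>.105)&(z<.12)&(abs(X)<.04)&(abs(Y)<.04); m[345:]=0; r=rect(P[m][:,:2]); print("stamp",((r[0]-O)@np.c_[UX,UY]*1000).round(1),r[1:],np.median(z[m]))
robot.reach([*G,.15],down(np.deg2rad(15))); st("pre")
for zz in (.11,.08,.06,.043):
    robot.move_linear([*G,zz],vel=.1); s=st(zz)
    if abs(s["wrist_force"]).max()>12: print("STOP");break
E
```

```text
rel t 22.94 tcp [0.5284 0.1863 0.083 ] gap 88.2 F [ 0.4  0.4 -0.3]
up t 24.01 tcp [0.5281 0.1862 0.2191] gap 88.1 F [-0.5  0.1 -1.5]
dial xy [0.4923 0.3211] press [140.3   0.6] 45.4 12.4 ang 0.6 0.0638 770
gl xy [0.5234 0.1001] press [-81.1  27.7] 45.8 9.2 ang -5.7 0.0828 688
gr xy [0.5783 0.1152] press [-80.8 -29.2] 45.9 9.3 ang 6.8 0.0827 621
brk xy [0.5127 0.2458] press [62.3  0.4] 66.7 40.1 ang -90.4 0.0673 1991
rim xy [0.5291 0.186 ] press [0.3 0. ] 56.1 43.9 ang 0.2 0.0293 1077
floor xy [0.5308 0.1865] press [ 0.3 -1.7] 31.8 31.2 ang -89.9 0.0135 77
plate xy [0.5208 0.2178] press [33.2 -0.2] 289.9 90.1 ang 0.4 0.319 116213
stamp [0.5 0.5] (np.float32(29.706268), np.float32(28.023087), np.float32(15.150426)) 0.11317494114895602
pre t 25.66 tcp [0.5514 0.103  0.15  ] gap 88.0 F [ 0.4  1.5 -0.4]
0.11 t 26.21 tcp [0.5517 0.1027 0.1104] gap 88.1 F [0.8 0.3 0.4]
0.08 t 26.66 tcp [0.5517 0.1026 0.0804] gap 88.2 F [1.1 0.1 0.9]
0.06 t 27.01 tcp [0.5515 0.1026 0.0602] gap 88.2 F [ 1.2 -0.4  0.4]
0.043 t 27.32 tcp [0.5514 0.1026 0.0432] gap 87.9 F [0.6 0.4 0.5]
```

View pics/w7.png

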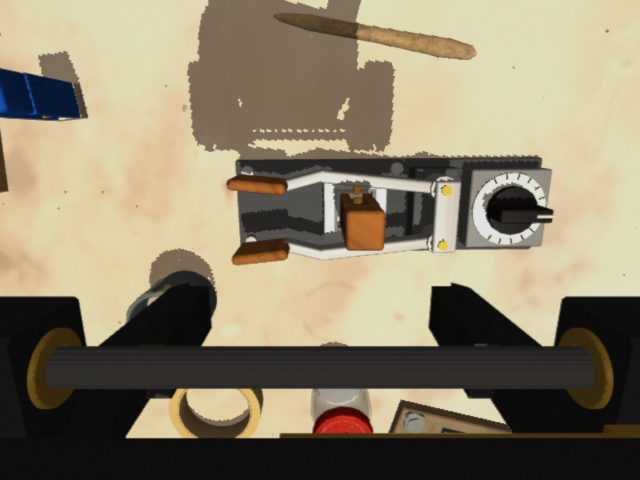

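```bash
python3 - <<'E'
from press import *
robot.grasp(grasp_force=28); st("squeeze"); robot.wait(.4); st()
robot.release(); st("rel"); robot.wait(.3)
p=robot.sense()["tcp_pos"]; robot.move_linear([p[0],p[1],.24],vel=.2)
O=np.array([.5292,.1857])
robot.reach([*(O-.03*UX-.06*np.array([np.sin(TH),-np.cos(TH)])),.17],down(TH))
shot("wrist","w8"); press("w8"); st()
im=cv2.imread("pics/w8.png"); cv2.imwrite("pics/w8z.png",cv2.resize(im[150:330,220:520],None,fx=2.6,fy=2.6,interpolation=cv2.INTER_CUBIC))
E
```

```text
squeeze t 28.24 tcp [0.5518 0.1026 0.0433] gap 30.2 F [ 1.2 -1.6  4.1]
 t 28.64 tcp [0.5518 0.1026 0.0433] gap 30.4 F [ 1.2 -1.8  5.6]
rel t 29.59 tcp [0.5513 0.1026 0.0429] gap 88.0 F [-0.7 -0.8  0.5]
dial xy [0.4953 0.3081] press [127.    1.1] 19.0 12.3 ang -1.1 0.0636 445
gl xy [0.5227 0.1007] press [-80.5  28.2] 44.4 9.0 ang -5.9 0.0827 981
gr none
brk xy [0.4831 0.2489] press [72.9 28.2] 22.6 10.5 ang -26.2 0.0664 405
rim xy [0.5312 0.1866] press [ 0.4 -2.1] 56.2 39.6 ang 0.1 0.0294 1192
floor xy [0.5369 0.1732] press [-14.1  -4.2] 27.0 1.9 ang -90.7 0.0137 78
plate xy [0.5137 0.2155] press [32.8  7.2] 289.7 105.5 ang -0.0 0.0309 37125
 t 32.42 tcp [0.4792 0.1411 0.17  ] gap 88.0 F [ 0.1  0.5 -0.5]
```

View pics/w8z.png

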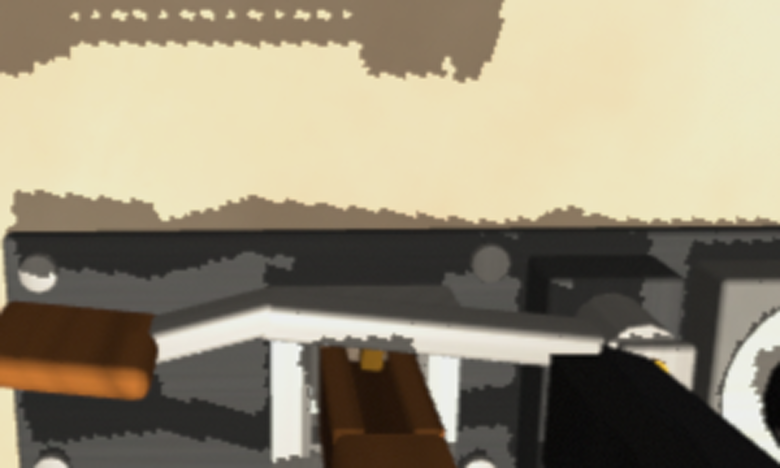

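```bash
python3 - <<'E'
from press import *
O=np.array([.5292,.1857])+.0004*UX+.0003*UY
robot.reach([*O,.2],down(TH)); robot.move_linear([*O,.082],vel=.12); st("down")
robot.grasp(grasp_force=30); st("grasp")
robot.move_linear([*O,.15],vel=.1); st("up")
shot("wrist","w9")
a=cv2.imread("pics/w6.png")[220:350,220:420]; b=cv2.imread("pics/w9.png")[220:350,220:420]
cv2.imwrite("pics/w9z.png",cv2.resize(np.hstack([a,b]),None,fx=2,fy=2,interpolation=cv2.INTER_CUBIC))
robot.move_linear([*O,.24],vel=.15)
# to rack view
R0=np.array([.592,-.238]); ar=np.deg2rad(100.9)
for b in (10.9,100.9):
  print(b,robot.ik([*R0,.24],down(np.deg2rad(b))))
E
```

```text
down t 33.94 tcp [0.5292 0.186  0.0827] gap 87.8 F [-0.1  0.3  0.4]
grasp t 34.88 tcp [0.5288 0.186  0.082 ] gap 27.6 F [ 1.   0.2 -1. ]
up t 35.71 tcp [0.5284 0.1859 0.1493] gap 27.7 F [-0.8 -1.5 -2.5]
10.9 [-5.65551367e-01  5.69556768e-01  1.11287774e+00 -4.44089210e-16
  1.45915815e+00 -7.55792255e-01]
100.9 [-5.65551367e-01  5.69556768e-01  1.11287774e+00 -4.44089210e-16
  1.45915815e+00 -2.32658858e+00]
```

View pics/w9z.png

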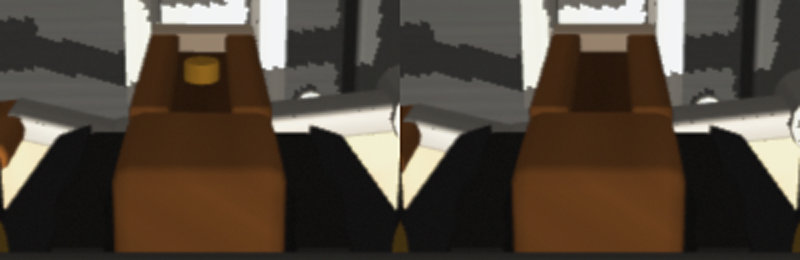

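```bash
cat > rack.py <<'E'
from h import *
def rack(name,show=True):
    """slot centres from holes in the rack's top face; returns center,angle(long axis),slots"""
    im,d,s,P=load(name); z=P[...,2]
    hsv=cv2.cvtColor(im,cv2.COLOR_RGB2HSV)
    m=((z>.038)&(z<.05)&(P[...,0]>.48)&(P[...,1]<-.1)&(P[...,1]>-.4)).astype(np.uint8)
    n,l,stt,c=cv2.connectedComponentsWithStats(m); i=1+np.argmax(stt[1:,4]); m=(l==i)
    r=rect(P[m][:,:2]); print("rack",r[0].round(4),r[1].round(1),r[2].round(1),"ang",r[3].round(1),"z",np.median(z[m]).round(4))
    # holes: in top-face pixel mask
    cs,hi=cv2.findContours(m.astype(np.uint8),cv2.RETR_CCOMP,cv2.CHAIN_APPROX_NONE)
    K,T=cam("wrist",s); zt=np.median(z[m]); sl=[]
    for k,cc in enumerate(cs):
        if hi[0][k][3]>=0 and cv2.contourArea(cc)>200:
            w=np.array([ray(K,T,u,v,zt)[:2] for u,v in cc[:,0].astype(float)]); q=rect(w); sl.append(q); print(" slot",cc[:,0].mean(0).round(0),q[0].round(4),q[1].round(1),q[2].round(1),q[3].round(1))
    return r,sl
E
python3 - <<'E'
from rack import *
a=np.deg2rad(100.9); ty=np.array([np.sin(a),-np.cos(a)])
V=np.array([.588,-.24])-.13*ty
robot.reach([*V,.24],down(a)); st()
shot("wrist","w10"); rack("w10")
E
```

```text
t 38.17 tcp [ 0.4607 -0.2638  0.24  ] gap 27.6 F [ 0.8  0.8 -1.6]
rack [ 0.5006 -0.1077] 19.9 10.2 ang 161.1 z 0.0439
```

View pics/w10.png

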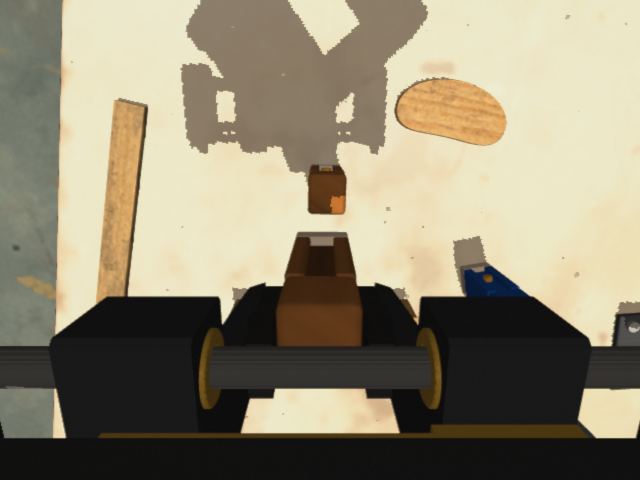

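```bash
python3 - <<'E'
from rack import *
a=np.deg2rad(-79.1); ty=np.array([np.sin(a),-np.cos(a)])
V=np.array([.588,-.24])+.075*ty
robot.reach([*V,.24],down(a)); st()
shot("wrist","w11"); rack("w11")
E
```

```text
t 40.94 tcp [ 0.5143 -0.2542  0.24  ] gap 27.8 F [ 0.  -0.5 -2. ]
rack [ 0.5894 -0.2373] 180.4 61.7 ang 100.9 z 0.0433
 slot [381. 123.] [ 0.5995 -0.2907] 34.8 32.7 100.2
 slot [316. 123.] [ 0.5895 -0.2373] 34.8 31.9 100.9
 slot [250. 123.] [ 0.5792 -0.1839] 34.5 31.9 100.9
```

View pics/w11.png

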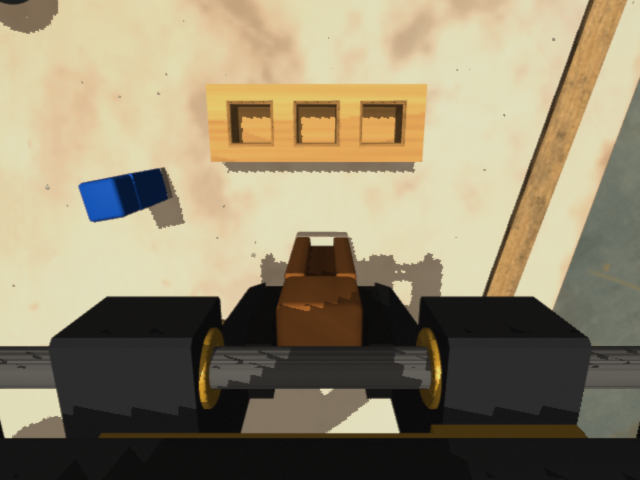

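```bash
cat >> h.py <<'E'
def inhand(name):
    im,d,s,P=load(name); Q=(P-s["tcp_pos"])@s["ee_rot"]
    m=(abs(Q[...,0])<.02)&(abs(Q[...,1])<.03)&(Q[...,2]>.005)&(Q[...,2]<.072); m[348:]=0
    q=Q[m]; e=np.percentile(q[:,0],[1,99]); f=np.percentile(q[:,1],[1.5]); print("inhand n",m.sum(),"xmid",e.round(4),e.mean().round(4),"yface",f.round(4),"ycen",(f+.015).round(4),"bottom z",np.percentile(q[:,2],99.5).round(4))
E
python3 - <<'E'
from h import *
for n in ("w6","w9","w10","w11"): inhand(n)
E
```

```text
inhand n 2370 xmid [-0.0125  0.0145] 0.001 yface [-0.0159] ycen [-0.0009] bottom z 0.0665
inhand n 2359 xmid [-0.0123  0.0147] 0.0012 yface [-0.0159] ycen [-0.0009] bottom z 0.0663
inhand n 2364 xmid [-0.0123  0.0148] 0.0012 yface [-0.0159] ycen [-0.0009] bottom z 0.0663
inhand n 2360 xmid [-0.0123  0.0147] 0.0012 yface [-0.0159] ycen [-0.0009] bottom z 0.0663
```

```bash
python3 - <<'E'
from h import *
for n in ("w6","w9","w11"):
    im,d,s,P=load(n); print(s["tcp_pos"].round(4),s["ee_rot"].round(4).tolist())
    Q=(P-s["tcp_pos"])@s["ee_rot"]
    for zl,zh in ((.03,.04),(.04,.05),(.05,.06),(.06,.066)):
        m=(abs(Q[...,0])<.02)&(abs(Q[...,1])<.03)&(Q[...,2]>zl)&(Q[...,2]<zh); m[348:]=0; q=Q[m]
        print(zl,np.percentile(q[:,0],[1,99]).round(4),np.percentile(q[:,1],[2,50]).round(4))
E
```

```text
[0.5298 0.1853 0.1509] [[-0.2581, 0.9661, 0.0013], [0.9661, 0.2581, 0.0001], [-0.0002, 0.0013, -1.0]]
0.03 [-0.0125  0.0144] [-0.0159 -0.0153]
0.04 [-0.0124  0.0146] [-0.0159 -0.0154]
0.05 [-0.012   0.0142] [-0.0158 -0.0143]
0.06 [-0.0122  0.0148] [-0.0159 -0.0156]
[0.5284 0.1859 0.1493] [[-0.2588, 0.9659, -0.0012], [0.9659, 0.2588, -0.0002], [0.0001, -0.0012, -1.0]]
0.03 [-0.0122  0.0148] [-0.0159 -0.0152]
0.04 [-0.0121  0.0148] [-0.0159 -0.0146]
0.05 [-0.0116  0.0148] [-0.0158 -0.0145]
0.06 [-0.0116  0.0152] [-0.0159 -0.0157]
[ 0.5143 -0.2542  0.24  ] [[0.1894, -0.9819, -0.0], [-0.9819, -0.1894, 0.0], [-0.0, 0.0, -1.0]]
0.03 [-0.0122  0.0147] [-0.0159 -0.0152]
0.04 [-0.012   0.0149] [-0.0159 -0.015 ]
0.05 [-0.0115  0.0148] [-0.0158 -0.0142]
0.06 [-0.0119  0.0151] [-0.0159 -0.0156]
```

```bash
python3 - <<'E'
from press import *
im,d,s,P=load("w6"); z=P[...,2]; R=(P[...,:2]-np.array([.5292,.1857])); X=R@UX; Y=R@UY
Q=(P-s["tcp_pos"])@s["ee_rot"]
m=(z>.1)&(z<.13)&(abs(X)<.03)&(abs(Y)<.03); m[348:]=0
print(UX,np.percentile(X[m],[1,50,99]),np.percentile(Q[m][:,0],[1,50,99]),np.percentile(Q[m][:,2],[1,50,99]),m.sum())
E
```

```text
[-0.25881905  0.96592583] [-0.01297319  0.00036664  0.01392698] [-0.01246565  0.00087658  0.01443609] [0.02113584 0.03045327 0.05044545] 1069
```

```bash
for i in 1 2; do python3 - <<'E'
from h import *
for n in ("wrist","top"):
  for k in range(2): 
    p=vision.camera_params(n); T=p.get("hand_eye",p.get("T")); print(n,T[:3,3],T[:3,2])
E
done
```

```text
wrist [ 0.00073554 -0.06674978 -0.1454052 ] [5.44240028e-05 2.58408863e-01 9.66035640e-01]
wrist [ 0.00073554 -0.06674978 -0.1454052 ] [5.44240028e-05 2.58408863e-01 9.66035640e-01]
top [0.33270701 0.004397   1.43894779] [ 0.16535759  0.00620774 -0.98621414]
top [0.33270701 0.004397   1.43894779] [ 0.16535759  0.00620774 -0.98621414]
wrist [ 0.00073554 -0.06674978 -0.1454052 ] [5.44240028e-05 2.58408863e-01 9.66035640e-01]
wrist [ 0.00073554 -0.06674978 -0.1454052 ] [5.44240028e-05 2.58408863e-01 9.66035640e-01]
top [0.33270701 0.004397   1.43894779] [ 0.16535759  0.00620774 -0.98621414]
top [0.33270701 0.004397   1.43894779] [ 0.16535759  0.00620774 -0.98621414]
```

```bash
cat > place.py <<'E'
from rack import *
def rel(name):
    r,sl=rack(name); im,d,s,P=load(name); inhand(name)
    for q in sl:
        v=(np.array([*q[0],.043])-s["tcp_pos"])@s["ee_rot"]; print("  slot in tool",v[:2].round(4),"world",q[0].round(4), q[1:])
E
python3 - <<'E'
from place import *
a=np.deg2rad(10.9); ty=np.array([np.sin(a),-np.cos(a)])
V=np.array([.5794,-.1830])+.085*ty
robot.reach([*V,.22],down(a)); robot.wait(.2); st()
shot("wrist","w12"); rel("w12"); print(vision.camera_params("wrist")["hand_eye"][:3,3])
E
```

```text
t 42.54 tcp [ 0.5954 -0.2665  0.2201] gap 28.0 F [ 0.1 -0.2 -2.6]
rack [ 0.5889 -0.236 ] 176.5 62.2 ang 100.9 z 0.0434
 slot [318. 180.] [ 0.5891 -0.2375] 34.0 32.7 100.8
 slot [318. 110.] [ 0.5789 -0.1836] 34.0 32.5 100.8
inhand n 2357 xmid [-0.0125  0.0145] 0.001 yface [-0.0146] ycen [0.0004] bottom z 0.0661
  slot in tool [-0.0007 -0.0297] world [ 0.5891 -0.2375] (np.float32(33.956055), np.float32(32.733128), np.float32(100.8343))
  slot in tool [-0.0006 -0.0845] world [ 0.5789 -0.1836] (np.float32(33.963085), np.float32(32.50042), np.float32(100.84083))
[ 0.00045556 -0.06555947 -0.14540507]
```

View pics/w12.png

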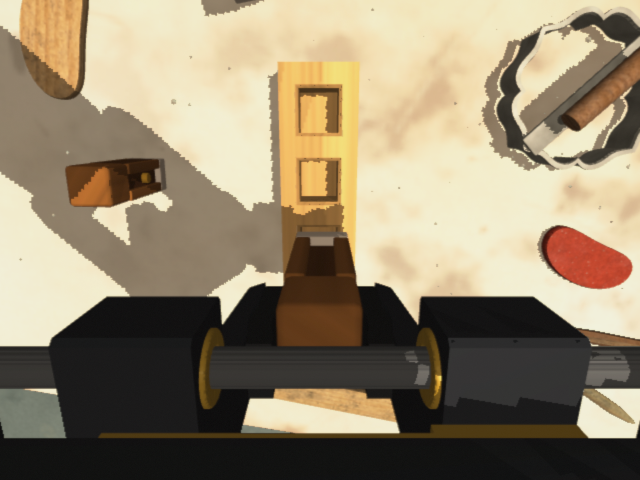

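```bash
python3 - <<'E'
from place import *
a=np.deg2rad(10.9); C=np.array([.5779,-.1832])
robot.move_linear([*C,.22],vel=.15)
for zz,v in ((.125,.12),(.108,.04),(.100,.03),(.09,.03),(.08,.03),(.0765,.02)):
    robot.move_linear([*C,zz],vel=v); s=st(zz)
    if abs(s["wrist_force"]).max()>12: print("STOP");break
E
```

```text
0.125 t 44.25 tcp [ 0.5783 -0.1835  0.1258] gap 27.9 F [-0.1  0.2 -1.5]
0.108 t 44.83 tcp [ 0.5779 -0.1832  0.108 ] gap 27.6 F [ 0.3 -1.1 -1.4]
0.1 t 45.24 tcp [ 0.5778 -0.1832  0.0998] gap 27.6 F [-0.6  1.1 -1.9]
0.09 t 45.73 tcp [ 0.5779 -0.1832  0.0899] gap 27.3 F [-0.1 -0.5 -2.7]
0.08 t 46.21 tcp [ 0.5779 -0.1832  0.0799] gap 27.9 F [-0.7 -0.4 -2.1]
0.0765 t 46.53 tcp [ 0.5778 -0.1832  0.0764] gap 27.6 F [-0.1  0.1 -2.2]
```

```bash
python3 - <<'E'
from place import *
C=np.array([.5779,-.1832])
robot.release(); st("rel"); robot.move_linear([*C,.2],vel=.15)
a=np.deg2rad(99.8); p=np.array([.4354,-.2641])
robot.reach([*p,.2],down(a))
shot("side","s13"); 
im=cv2.imread("pics/s13.png"); cv2.imwrite("pics/s13z.png",cv2.resize(im[220:370,200:360],None,fx=4,fy=4,interpolation=cv2.INTER_CUBIC))
robot.move_linear([*p,.068],vel=.12); st("down")
robot.grasp(grasp_force=30); st("grasp")
robot.move_linear([*p,.24],vel=.15); st("up")
s,im,d=shot("top","t13"); P=cloud("top",None,d); z=P[...,2]
m=(z>.09)&(z<.13)&(abs(P[...,0]-.58)<.05)&(abs(P[...,1]+.2)<.08); print(rect(P[m][:,:2]),np.median(z[m]),m.sum())
E
```

```text
rel t 47.52 tcp [ 0.5779 -0.1832  0.0765] gap 87.8 F [-0.1  1.1  0.6]
down t 51.39 tcp [ 0.4357 -0.2643  0.0686] gap 87.8 F [-0.   0.9 -0.1]
grasp t 52.33 tcp [ 0.4354 -0.2641  0.068 ] gap 27.8 F [-0.1 -0.1 -0.2]
up t 53.62 tcp [ 0.4352 -0.2639  0.2392] gap 27.5 F [-0.1 -0.7 -1.8]
(array([ 0.57934314, -0.18172795]), np.float32(30.901096), np.float32(28.410172), np.float32(100.18309)) 0.10562360042315311 160
```

View pics/s13z.png

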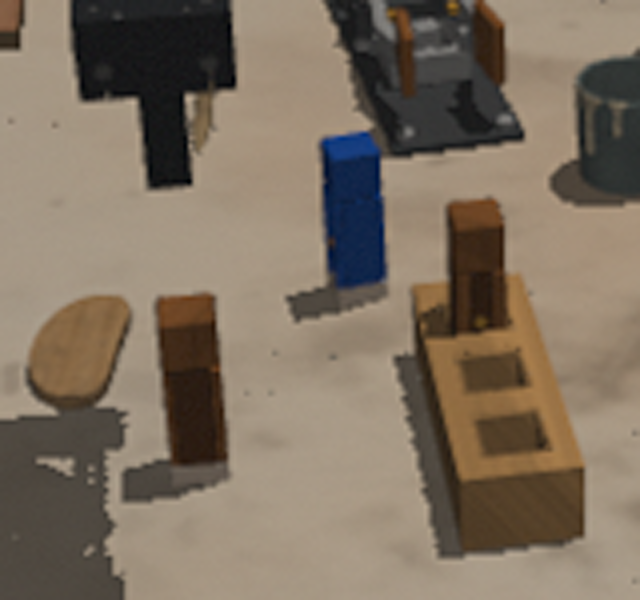

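```bash
cat >> press.py <<'E'
def relp(name):
    im,d,s,P=load(name); z=P[...,2]; ee=s["ee_rot"]; t=s["tcp_pos"]
    inhand(name); press(name)
E
python3 - <<'E'
from press import *
O=np.array([.5292,.1857])
robot.reach([*O,.24],down(TH)); robot.move_linear([*O,.15],vel=.15); robot.wait(.2); st()
shot("wrist","w14"); relp("w14"); print(vision.camera_params("wrist")["hand_eye"][:3,3])
E
```

```text
t 56.31 tcp [0.5296 0.1857 0.1509] gap 27.8 F [ 0.8 -0.2 -1.7]
inhand n 2361 xmid [-0.0142  0.0127] -0.0007 yface [-0.0149] ycen [0.0001] bottom z 0.0664
dial xy [0.492  0.3211] press [140.4   0.9] 45.4 12.1 ang -0.1 0.0637 1442
gl xy [0.5232 0.1008] press [-80.4  27.7] 44.9 9.5 ang -5.6 0.0828 1346
gr xy [0.5725 0.1182] press [-76.4 -24.3] 37.9 7.7 ang -6.3 0.0807 245
brk xy [0.5109 0.2542] press [70.9 -0.1] 64.7 38.5 ang 71.2 0.0673 3589
rim xy [0.5291 0.186 ] press [0.3 0. ] 56.3 43.9 ang 0.1 0.0293 1833
floor xy [0.5238 0.1844] press [0.2 5.5] 32.0 17.7 ang 0.5 0.0135 968
plate xy [0.5202 0.2173] press [32.8  0.6] 289.3 89.7 ang -0.0 0.2302 148683
[-0.000766   -0.06589377 -0.14540457]
```

View pics/w14.png

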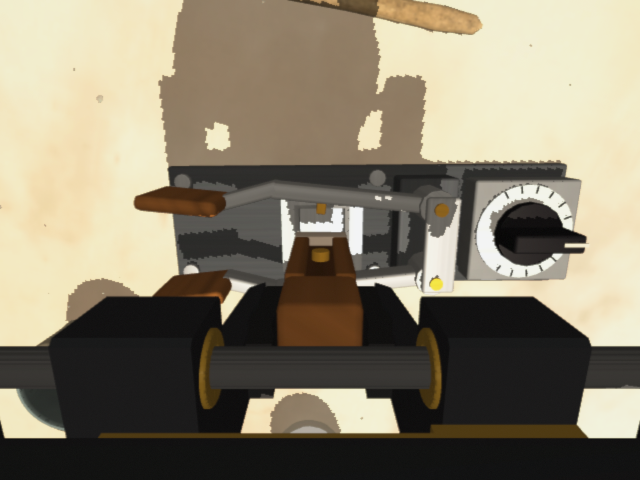

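```bash
python3 - <<'E'
from press import *
O0=np.array([.5292,.1857]); O=O0+.0008*UX+.0005*UY
ok=True
for zz,v in ((.150,.05),(.104,.08),(.094,.03),(.087,.03),(.083,.02)):
    robot.move_linear([*O,zz],vel=v); s=st(zz)
    if abs(s["wrist_force"]).max()>12: print("STOP"); ok=False; break
if ok:
    robot.release(); st("rel")
    robot.move_linear([*O,.22],vel=0.15)
    G=O0-.086*UX-.0005*UY
    robot.reach([*(O0-.03*UX),.24],down(TH)); shot("wrist","w15"); press("w15")
    im,d,s,P=load("w15"); z=P[...,2]; R=(P[...,:2]-O0); X=R@UX; Y=R@UY
    m=(z>.105)&(z<.12)&(abs(X)<.04)&(abs(Y)<.04); m[345:]=0; r=rect(P[m][:,:2]); print("stamp",((r[0]-O0)@np.c_[UX,UY]*1000).round(1),r[1:],np.median(z[m]))
    robot.reach([*G,.15],down(np.deg2rad(15)))
    for zz in (.11,.08,.06,.043):
        robot.move_linear([*G,zz],vel=.1); s=st(zz)
        if abs(s["wrist_force"]).max()>12: print("STOP"); ok=False; break
if ok:
    for f in (8,14,20,28):
        robot.grasp(grasp_force=f); robot.wait(.2); st(f"squeeze{f}")
    robot.wait(.2); st()
    robot.release(); st("rel"); robot.wait(.3)
    robot.move_linear([*G,.24],vel=.2)
E
```

```text
0.15 t 56.61 tcp [0.5285 0.1864 0.1501] gap 27.6 F [ 0.3  0.3 -2.3]
0.104 t 57.33 tcp [0.5288 0.1864 0.1043] gap 27.6 F [ 0.1  0.6 -2. ]
0.094 t 57.82 tcp [0.5285 0.1863 0.0939] gap 27.6 F [-0.4  0.3 -2. ]
0.087 t 58.2 tcp [0.5284 0.1863 0.0868] gap 27.8 F [-0.1  0.5 -2.3]
0.083 t 58.55 tcp [0.5285 0.1863 0.0829] gap 27.7 F [ 0.3  0.1 -2.1]
rel t 59.53 tcp [0.5285 0.1863 0.083 ] gap 88.1 F [-0.3 -0.3  0.7]
dial xy [0.4921 0.3213] press [140.6   0.7] 45.7 12.3 ang 0.9 0.0638 765
gl xy [0.5234 0.1001] press [-81.2  27.7] 46.0 9.3 ang -5.9 0.0828 692
gr xy [0.5781 0.1152] press [-80.8 -29. ] 45.7 9.5 ang 7.0 0.0827 613
brk xy [0.5123 0.2472] press [63.7  0.4] 66.5 37.6 ang -88.8 0.0673 1988
rim xy [0.5291 0.186 ] press [ 0.3 -0. ] 56.1 43.9 ang 0.0 0.0292 1109
floor xy [0.5306 0.1863] press [ 0.2 -1.5] 31.9 31.2 ang -90.2 0.0136 73
plate xy [0.5208 0.2177] press [33.1 -0.1] 289.6 90.2 ang 0.4 0.319 116217
stamp [0.3 0.4] (np.float32(29.82445), np.float32(28.105946), np.float32(14.618161)) 0.11318974590742867
0.11 t 62.8 tcp [0.5522 0.1028 0.1103] gap 88.3 F [ 0.4 -0.6  0.2]
0.08 t 63.25 tcp [0.5522 0.1028 0.0804] gap 88.0 F [-0.6  0.8 -0.1]
0.06 t 63.6 tcp [0.552  0.1028 0.0602] gap 88.1 F [-0.5  0.7  0.2]
0.043 t 63.92 tcp [0.5519 0.1028 0.0432] gap 87.9 F [-0.1  0.1 -0.3]
squeeze8 t 65.0 tcp [0.5517 0.1028 0.043 ] gap 32.1 F [-4.9 -2.6  5.8]
squeeze14 t 65.42 tcp [0.5517 0.1028 0.0431] gap 31.7 F [-4.4 -1.8  5.5]
squeeze20 t 65.83 tcp [0.5517 0.1028 0.0431] gap 31.0 F [-5.5 -2.9  5.7]
squeeze28 t 66.25 tcp [0.5517 0.1028 0.043 ] gap 30.4 F [-4.7 -2.9  5.6]
 t 66.45 tcp [0.5517 0.1028 0.0431] gap 30.3 F [-4.9 -2.1  6. ]
rel t 67.4 tcp [0.5521 0.1028 0.043 ] gap 88.0 F [ 0.5 -0.   0.1]
```

Both squeezes ended at the same 30 mm gap. I'll pick up the stamp, check its pins, then measure the rack again.

```bash
python3 - <<'E'
from press import *
from place import rel
O=np.array([.5292,.1857])+.0004*UX+.0003*UY
robot.reach([*O,.2],down(TH)); robot.move_linear([*O,.082],vel=.12); st("down")
robot.grasp(grasp_force=30); st("grasp")
robot.move_linear([*O,.15],vel=.1); st("up")
shot("wrist","w16"); press("w16")
a=cv2.imread("pics/w14.png")[220:350,220:420]; b=cv2.imread("pics/w16.png")[220:350,220:420]
cv2.imwrite("pics/w16z.png",cv2.resize(np.hstack([a,b]),None,fx=2,fy=2,interpolation=cv2.INTER_CUBIC))
robot.move_linear([*O,.26],vel=.15)
a=np.deg2rad(-79.1); ty=np.array([np.sin(a),-np.cos(a)])
V=np.array([.588,-.24])+.085*ty
robot.reach([*V,.26],down(a)); robot.wait(.1); st()
shot("wrist","w17"); rel("w17")
E
```

```text
down t 71.24 tcp [0.5292 0.1861 0.0827] gap 88.1 F [0.5 0.1 0.8]
grasp t 72.17 tcp [0.5288 0.186  0.082 ] gap 27.6 F [-0.3 -0.4  0.2]
up t 73.01 tcp [0.5285 0.186  0.1493] gap 27.8 F [-0.5 -0.3 -2.5]
dial xy [0.4921 0.3215] press [140.8   0.7] 47.0 12.6 ang -0.0 0.0637 1462
gl xy [0.5231 0.1007] press [-80.5  27.9] 45.3 9.4 ang -5.5 0.0828 1357
gr xy [0.5697 0.1271] press [-67.  -23.9] 20.0 6.6 ang -16.7 0.0794 95
brk xy [0.5116 0.2544] press [70.9 -0.8] 65.9 39.5 ang 70.1 0.0673 3578
rim xy [0.5292 0.1859] press [ 0.2 -0. ] 56.1 43.9 ang -0.0 0.0294 1797
floor xy [0.5229 0.1842] press [0.2 6.5] 31.6 15.3 ang 0.2 0.0135 861
plate xy [0.5199 0.2173] press [33.   0.8] 289.6 89.4 ang -0.0 0.2287 148502
 t 76.11 tcp [ 0.5047 -0.2556  0.26  ] gap 27.8 F [ 0.6  0.3 -2.6]
rack [ 0.5891 -0.2372] 180.6 61.9 ang 100.9 z 0.0434
 slot [379. 113.] [ 0.599  -0.2909] 34.6 33.3 100.9
 slot [316. 113.] [ 0.5891 -0.2372] 34.5 32.5 100.9
 slot [249. 108.] [ 0.5807 -0.1766] 48.2 38.9 100.9
inhand n 2362 xmid [-0.0124  0.0146] 0.0011 yface [-0.0159] ycen [-0.0009] bottom z 0.0663
  slot in tool [ 0.0526 -0.0859] world [ 0.599  -0.2909] (np.float32(34.632782), np.float32(33.30946), np.float32(100.930115))
  slot in tool [-0.002  -0.0864] world [ 0.5891 -0.2372] (np.float32(34.488823), np.float32(32.45577), np.float32(100.92941))
  slot in tool [-0.0631 -0.0896] world [ 0.5807 -0.1766] (np.float32(48.15856), np.float32(38.92043), np.float32(100.929436))
```

View pics/w16z.png

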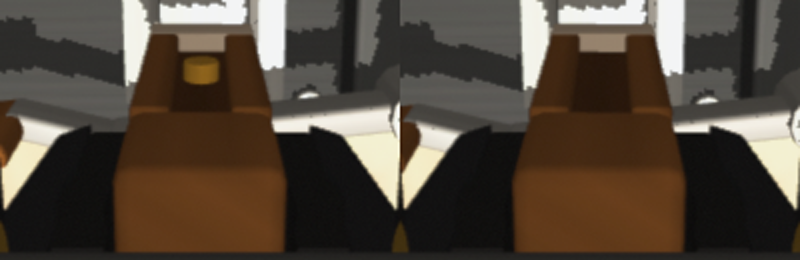

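View pics/w17.png

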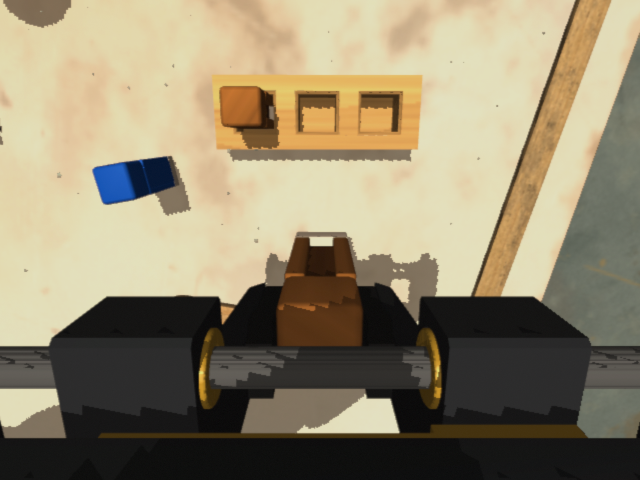

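```bash
python3 - <<'E'
from place import *
im,d,s,P=load("w17"); z=P[...,2]; m=(z>.095)&(z<.12)&(P[...,1]>-.22)&(P[...,0]>.54); r=rect(P[m][:,:2]); print("stamp1",r,np.median(z[m]))
a=np.deg2rad(10.9); ty=np.array([np.sin(a),-np.cos(a)])
S=np.array([.5983,-.2908]); V=S+.08*ty
robot.reach([*V,.22],down(a)); robot.wait(.2); st()
shot("wrist","w18"); rel("w18"); print("V",V,vision.camera_params("wrist")["hand_eye"][:3,3])
im,d,s,P=load("w18"); z=P[...,2]; m=(z>.095)&(z<.12)&(P[...,1]>-.22)&(P[...,0]>.54); r=rect(P[m][:,:2]); print("stamp1",r,np.median(z[m]))
E
```

```text
stamp1 (array([ 0.57991809, -0.18335672]), np.float32(30.477262), np.float32(27.623545), np.float32(100.87373)) 0.1071545956685776
 t 77.78 tcp [ 0.6134 -0.3692  0.2204] gap 27.6 F [-1.1 -0.5 -2.2]
rack [ 0.5951 -0.2681] 117.3 62.2 ang 101.0 z 0.0433
 slot [320. 118.] [ 0.6002 -0.2918] 34.3 33.1 100.8
 slot [320.  41.] [ 0.5896 -0.2382] 34.1 32.2 100.1
inhand n 2365 xmid [-0.0127  0.0144] 0.0008 yface [-0.0145] ycen [0.0005] bottom z 0.0666
  slot in tool [ 0.0016 -0.0786] world [ 0.6002 -0.2918] (np.float32(34.329853), np.float32(33.124043), np.float32(100.84806))
  slot in tool [ 0.0013 -0.1332] world [ 0.5896 -0.2382] (np.float32(34.071346), np.float32(32.171177), np.float32(100.06789))
V [ 0.61342764 -0.3693567 ] [ 0.00045536 -0.06555945 -0.14540494]
stamp1 (array([0., 0.]), np.float32(0.0), np.float32(0.0), np.float32(0.0)) nan
  return _methods._mean(a, axis=axis, dtype=dtype,
  ret = ret.dtype.type(ret / rcount)
```

View pics/w18.png

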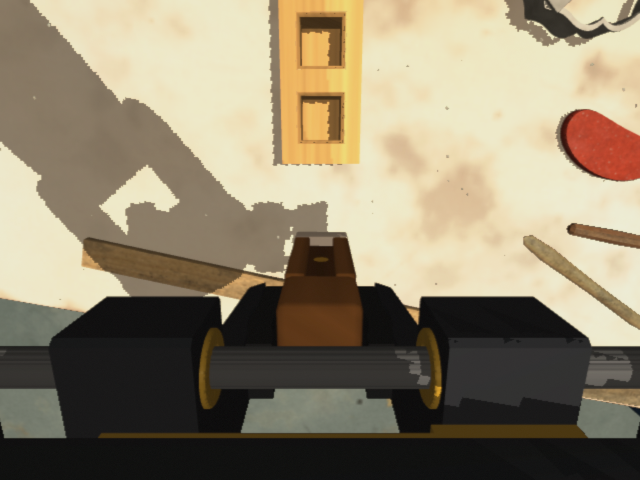

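```bash
python3 - <<'E'
from place import *
C=np.array([.599,-.2913])
robot.move_linear([*C,.22],vel=.15)
for zz,v in ((.125,.12),(.108,.04),(.100,.03),(.09,.03),(.08,.03),(.0765,.02)):
    robot.move_linear([*C,zz],vel=v); s=st(zz)
    if abs(s["wrist_force"]).max()>12: print("STOP");break
E
```

```text
0.125 t 79.46 tcp [ 0.5993 -0.2916  0.1259] gap 27.6 F [ 0.  -0.5 -2.7]
0.108 t 80.03 tcp [ 0.599  -0.2913  0.108 ] gap 27.5 F [ 1.1  0.4 -3.4]
0.1 t 80.45 tcp [ 0.599  -0.2912  0.0998] gap 27.8 F [-0.2  0.1 -1.5]
0.09 t 80.93 tcp [ 0.5989 -0.2913  0.0898] gap 27.5 F [-0.5 -0.4 -2.1]
0.08 t 81.42 tcp [ 0.599  -0.2913  0.0799] gap 27.5 F [-0.1 -0.1 -3.1]
0.0765 t 81.74 tcp [ 0.599  -0.2913  0.0764] gap 27.7 F [ 0.1 -1.1 -1.7]
```

```bash
python3 - <<'E'
from press import *
from rack import rack
C=np.array([.599,-.2913])
robot.release(); st("rel"); robot.move_linear([*C,.24],vel=.15)
a=np.deg2rad(-79.1); ty=np.array([np.sin(a),-np.cos(a)])
robot.reach([*(np.array([.588,-.24])+.06*ty),.28],down(a)); robot.wait(.2); shot("wrist","w19"); rack("w19")
im,d,s,P=load("w19"); z=P[...,2]; m=((z>.09)&(z<.13)&(P[...,0]>.54)).astype(np.uint8); m[345:]=0
n,l,stt,c=cv2.connectedComponentsWithStats(m)
for i in range(1,n):
    if stt[i,4]>100: print("stamp",c[i].round(),rect(P[l==i][:,:2]),np.median(z[l==i]))
robot.reach([.47,.22,.26],down(TH)); robot.wait(.2); shot("wrist","w20"); press("w20")
shot("side","s20"); shot("top","t20"); st()
a=cv2.imread("pics/top0.png"); b=cv2.imread("pics/t20.png"); cv2.imwrite("pics/cmp.png",np.hstack([a[60:360,80:500],b[60:360,80:500]])[:, :840])
cv2.imwrite("pics/cmp.png",cv2.resize(cv2.imread("pics/cmp.png"),None,fx=.95,fy=.95))
im=cv2.imread("pics/s20.png"); cv2.imwrite("pics/s20z.png",cv2.resize(im[200:370,200:480],None,fx=2.8,fy=2.8,interpolation=cv2.INTER_CUBIC))
E
```

```text
rel t 82.72 tcp [ 0.599  -0.2913  0.0765] gap 87.8 F [-1.1 -0.1 -0.2]
rack [ 0.5894 -0.2372] 180.6 61.2 ang 100.9 z 0.0434
 slot [316. 141.] [ 0.5891 -0.2374] 34.9 31.9 100.9
 slot [381. 141.] [ 0.6   -0.297] 47.1 34.6 100.9
 slot [252. 141.] [ 0.578  -0.1775] 47.5 34.6 100.9
stamp [247. 141.] (array([ 0.57994531, -0.1834529 ]), np.float32(30.320347), np.float32(27.54833), np.float32(100.88183)) 0.1071412988222355
stamp [385. 141.] (array([ 0.60037665, -0.29162997]), np.float32(30.293104), np.float32(26.82828), np.float32(100.796295)) 0.10716054665444152
dial xy [0.4915 0.3211] press [140.6   1.4] 45.2 11.6 ang 0.1 0.0638 628
gl xy [0.5233 0.1008] press [-80.5  27.7] 44.6 9.6 ang -5.8 0.0828 567
gr none
brk xy [0.5129 0.2456] press [62.1  0.2] 66.9 40.8 ang -87.4 0.0674 1528
rim xy [0.5301 0.186 ] press [ 0.1 -0.9] 56.4 42.0 ang -0.0 0.0292 1141
floor xy [0.5299 0.1921] press [ 6.  -2.3] 44.2 31.0 ang 0.2 0.0136 834
plate xy [0.5126 0.2149] press [32.6  8.5] 289.5 104.5 ang -0.7 0.0585 40862
 t 87.98 tcp [0.4701 0.2198 0.26  ] gap 87.5 F [-0.2  0.4  0.3]
```

View pics/cmp.png

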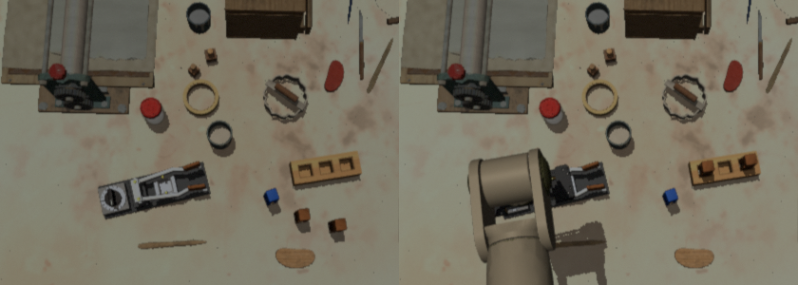

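View pics/s20z.png

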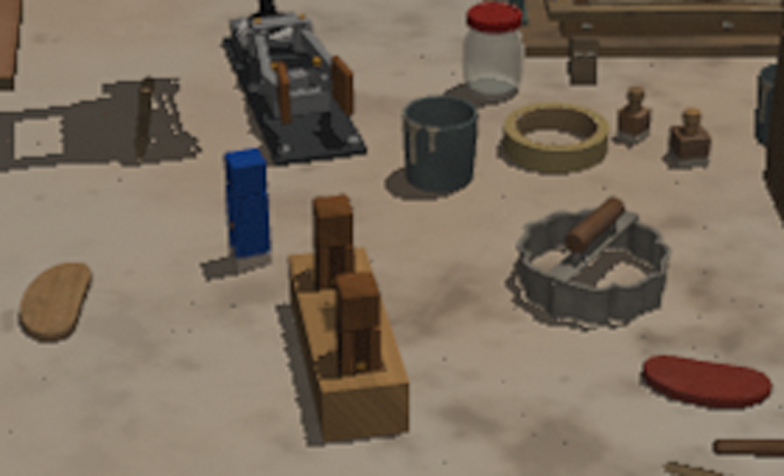

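View pics/w20.png

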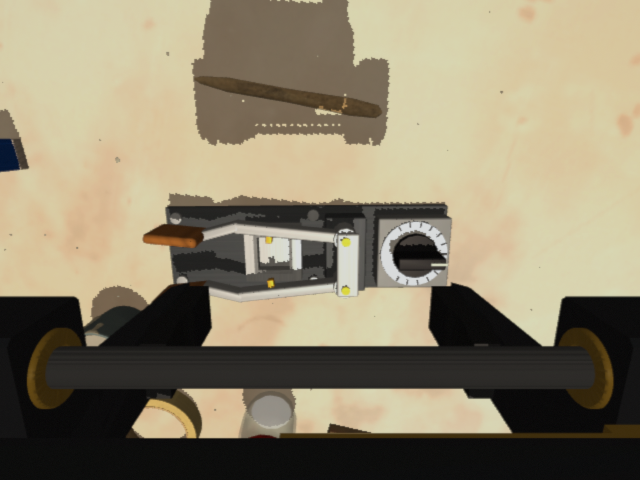

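```bash
python3 - <<'E'
from h import *
st(); robot.close_job()
E
```

```text
t 87.98 tcp [0.4701 0.2198 0.26  ] gap 87.5 F [-0.2  0.4  0.3]
the job is handed in; nothing more can be done
```

Both tall stamps on the table are locked and standing in the rack, and I handed the job in at 88 s of the 210 s allowed. There was no third tall stamp. I left the blue one and the two small knobbed ones alone. The interface reports no verdict, so everything below comes from my own measurements.

**What I did:** I turned the dial from about +89° to the long mark first. Each stamp then went into the socket with its pins facing the handles. I squeezed the grips until they were fully closed, let them spring open, and put the stamps in the two end slots of the rack.

**Last checks:**
- **Dial:** within about 1° of the long mark in every view, 0.1° in the last.
- **Handles:** the left grip was back at its open position. The right one was hidden behind the gripper in the last view, but the two move together.
- **Stamps:** both upright, tops at 0.107 m (108 mm expected, and the camera reads about 0.7 mm low). Their centres were about 110 mm apart along the rack, and within 2–3 mm of the slot centres.
- **Pins:** no brass stood out of the grooves after pressing. A brass disc level with the groove floor still shows in some lights. I judged this from the pictures and from both squeezes closing to the same 30 mm gap.
- **Rack and bystanders:** the rack had not moved between looks. The before and after pictures show no bystander moved, though the arm hid part of the last top view.

**What disagreed:**
- The wrist camera's reported calibration changed by 1–2 mm between readings, so for each fit I measured the stamp against its target in the same picture.
- My readings of the last slot differed by up to about 2 mm. I took a position between them, and the stamp went down without resistance.

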